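# Sweep the cutting slugs into the scrap frame

## Robot

A 7-joint arm with a two-finger parallel gripper is mounted at the origin on the work surface. World frame = base frame: x ahead of the robot, y to its left, z up, the work surface at z = 0. Lengths are in m, angles in rad, forces in N, time in s.
With the tool pointing down it reaches from about 0.425 to 0.825 m from the base axis. Payload 3.6 kg.
Tool frame: the origin (TCP) lies at the very end of the fingers, on their centre line; the grasp point (between the pads) lies 19 mm behind it (ctrl.grip_point_offset is the z of the grasp point in the tool frame, in m); z points along the fingers, y is the line along which they close (so a half turn about z gives the same grasp; the last joint's range is limited). The gripper opens to 85 mm and grips with 20 to 120 N. Pads are 22 mm wide; open, the fingers measure 114 mm over their backs; the gripper's body (76 mm by 85 mm) begins 54 mm behind the grasp point. The pads swing forward as they close: fully open they stand 13 mm farther back than shut.
Start: joints at [1.292, 0.615, -0.013, 1.423, 0.008, 1.103, -0.04], TCP at [0.162, -0.629, 0.231] pointing down, gripper open.
Joint ranges: [-3.12, 3.12], [-0.3, 2.06], [-1.34, 1.32], [0.26, 2.42], [-1.36, 4.5], [0.01, 1.98], [-2.84, 2.84]. Speed limits (rad/s): [2.79, 2.79, 3.14, 3.14, 3.14, 3.14, 3.14].

## Interface

Orientations are given as a unit quaternion [w, x, y, z].
In Python, from rig import monitor, vision, ticket, ctrl gives the robot as it stands.
- The arm moves only by the tool step_arm, never from a script. Its argument "rows" is a list of rows, each an object of numbers: "rx", "ry", "rz": the turn, a rotation vector about the world's x, y, z in rad; "tx", "ty", "tz": the shift along the world's x, y, z in mm; "hand": the closure, from 0 (fully open) to 1 (shut). A call has 1 to 20 rows; each row shifts and turns the commanded pose from where the row before left it; what a row does not reach is not made up. A row lasts 1/10 s, in which the tool goes at most 50 mm and 8.59 degrees, less where a joint would pass 70% of its speed; a pose out of reach is approached as far as the arm can. A call is refused whole if a number of a shift passes 50 or a number of a turn 0.15, either way. A call with a gripper value outside its range is refused whole. The fingers move at their own pace and stop on an object; "grip_force" is the grip in N (left out, the last holds). Time passes only in rows, so rows that do not move let the fingers close. It gives the time, the measured TCP pose, the force, the opening and the grip force at its end, in the units of the state.
- monitor.state(): the state, without advancing time (a new reading comes with each control period).
- vision.snapshot(name): name is "side" or "top"; returns the picture (420x560x3 uint8, red, green, blue); there is no depth.
- vision.camera_info(name): a dict with "fx", "fy", "cx", "cy" (pixels), "k1" (the pictures are not rectified: a ray, as slopes to the right and down, at radius r is drawn at 1 + k1 r^2 times it, then the intrinsics apply), "world_to_cam" (4x4, takes a point from world to camera coordinates). Camera axes: x right, y up, looking along -z (the intrinsics and any distortion apply to the point x, -y, -z); pixel columns grow to the right and rows downward; lengths in m; the calibration is good to about 2 mm. A picture is of the moment at which its call begins. camera_info takes no time and is no camera call.
- ticket.sign_off(): hands the job in; it is judged then, once.
The state is a dict: "t": time; "joints": joint angles; "qd": joint speeds; "tau": joint torques, N m; "eef_pos": TCP position; "tool_rot": TCP orientation; "wrist_force": force on the tool from outside, world axes, zero at the start; "torque": the same for the moment, N m; "grip_width": opening from 0.0 (shut) to 1.0 (fully open); "gripper_force": force on a finger pad.
Only numpy, scipy, OpenCV 4.12 (cv2) and the standard library are available. Lean on these libraries where they do the work, as an engineer would, in place of code of your own. Each camera call takes 0.05 s, during which the arm holds its last target. There are 200 camera calls.

## Task

With closed fingers, sweep the three solid round steel slugs across the bench into the three-sided scrap frame, through its open mouth, so that all of them lie flat and wholly inside it. Push them along the bench, never pick them up, and leave the washers with holes, the bracket and everything else lying where they are.

Things in the scene. Friction and masses are not known exactly. Their poses are not given: they have to be found in the camera images.
- slug1: Slug 1: solid round steel disc without a hole, scrap from hole cutting, lying flat; 36 mm in diameter, 10 mm thick. Origin: centre of its underside. Slides on the bench when pushed.
- slug2: Slug 2: solid round steel disc without a hole, scrap from hole cutting, lying flat; 40 mm in diameter, 10 mm thick. Origin: centre of its underside. Slides on the bench when pushed.
- slug3: Slug 3: solid round steel disc without a hole, scrap from hole cutting, lying flat; 44 mm in diameter, 10 mm thick. Origin: centre of its underside. Slides on the bench when pushed.
- frame: Scrap frame fixed to the bench: three grey flat bars on edge, 8 mm thick and 35 mm high, welded into a U, no floor (the bench itself) and no sill. Inside 130 mm deep (its x, from -65 at the mouth to +65 at the rear bar) and 200 mm wide (its y, -100 to +100). Origin: centre of that inside area, at bench height; its x axis points from the open mouth inwards, z up. Two small bolted feet stand outside, up to 103 mm behind the origin.
- flange1: Good washer, to be left alone: steel ring lying flat, 40 mm outside diameter, 20 mm hole, 10 mm thick. Origin: centre of its underside.
- flange2: Good washer, to be left alone: steel ring lying flat, 40 mm outside diameter, 20 mm hole, 10 mm thick. Origin: centre of its underside.
- bracket: Drilled steel L-bracket lying flat, to be left alone; 6 mm thick, within x -27 to +27 mm and y -45 to +45 mm of its origin (underside).
- hammer: Hammer lying on the bench to the robot's right, about 300 mm long along its x, head at +x, to be left alone; origin on its underside near the middle.
- magnet: Red weld-holding magnet, flat, 60 x 56 mm, 14 mm thick, to be left alone; origin: centre of the underside.
- tin: Upright round aluminium tin, 60 mm in diameter and 60 mm high, to be left alone; origin: centre of the underside.
Not all that is in view belongs to the job. Leave any purple or yellow look-alike of the slug1 alone.

How it is judged:
By the outcome, as a careful person would: the job done as asked, in the order asked, and still so for the second after the job is handed in, with the robot touching nothing.
It also fails if it takes over 67 s, if anything falls off the work surface, if the arm or the gripper's body presses on something with over 40 N, if the wrist force passes 120 N, or if a joint passes its speed limit or range.

## Working session

There is one attempt and no reset: what is moved stays moved. The work goes in short steps, Python scripts to look and compute and a tool call to move; the robot and the scene stay as the last step left them, time stands still between calls to the robot, and variables do not carry over. Pictures are saved under pics/ and viewed, at most 10 in all, crops included, and the job is handed in when it is done.

Besides the shell and the picture viewer there is one more tool, called after ">>>" as a command line: name --argument value ..., lists and objects as JSON in quotes. step_arm: Moves the arm, as the interface text tells. Its arguments: {"type":"object","properties":{"rows":{"type":"array","items":{"type":"object","properties":{"rx":{"type":"number"},"ry":{"type":"number"},"rz":{"type":"number"},"tx":{"type":"number"},"ty":{"type":"number"},"tz":{"type":"number"},"hand":{"type":"number"}}}},"grip_force":{"type":"number"}},"required":["rows"]}

```bash
ls; mkdir -p pics
cat > h.py <<'E'
import numpy as np, cv2
from rig import monitor, vision, ticket, ctrl
def snap(n,f):
    p=vision.snapshot(n); cv2.imwrite('pics/'+f,cv2.cvtColor(p,cv2.COLOR_RGB2BGR)); return p
def pix2w(n,uv,z):
    c=vision.camera_info(n); k=c['k1']; M=np.array(c['world_to_cam']); out=[]
    for u,v in uv:
        d=np.array([(u-c['cx'])/c['fx'],(v-c['cy'])/c['fy']]); s=d.copy()
        for _ in range(30): s=d/(1+k*(s@s))
        r=M[:3,:3].T@np.array([s[0],-s[1],-1]); o=-M[:3,:3].T@M[:3,3]
        out.append((o+r*(z-o[2])/r[2])[:2])
    return np.array(out)
def w2pix(n,P):
    c=vision.camera_info(n); M=np.array(c['world_to_cam']); out=[]
    for p in P:
        q=M[:3,:3]@np.array(p)+M[:3,3]; s=np.array([q[0]/-q[2],-q[1]/-q[2]]); s=s*(1+c['k1']*(s@s))
        out.append((c['fx']*s[0]+c['cx'],c['fy']*s[1]+c['cy']))
    return np.array(out)
E
python3 - <<'E'
from h import *
a=snap('top','t0.png'); b=snap('side','s0.png')
s=monitor.state(); print(s['t'],s['eef_pos'],s['tool_rot'],s['grip_width'])
for n in('top','side'):
    M=np.array(vision.camera_info(n)['world_to_cam']); print(n,-M[:3,:3].T@M[:3,3])
E
```

```text
pics
0.1 [ 0.16179531 -0.62880935  0.23023472] [-1.18307391e-03  9.92078430e-01  1.25614360e-01 -1.48412998e-04] 0.99966023391267
top [ 0.46087461 -0.07368535  1.20717326]
side [ 0.26749561 -0.47171036  0.57342432]
```

View pics/t0.png

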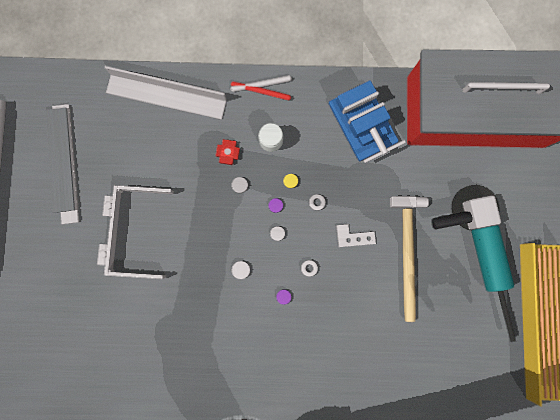

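View pics/s0.png

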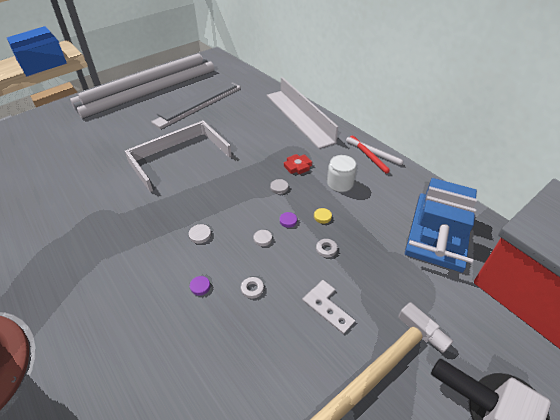

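The top view shows three solid grey discs at (240,185), (278,233) and (241,270), which fit the slugs. The purple discs at (276,205) and (284,297) and the yellow one at (291,181) are look-alikes. The rings at (317,202) and (310,268) have holes. The frame's mouth faces right in the image. I'll confirm this with a crop and measure.

Run:
```python
from h import *
a=cv2.imread('pics/t0.png')
c=a[120:315,90:350]; cv2.imwrite('pics/c0.png',cv2.resize(c,None,fx=3,fy=3,interpolation=cv2.INTER_CUBIC))
g=cv2.cvtColor(a,cv2.COLOR_BGR2GRAY)
def refine(u,v,t=150):
    w=g[v-16:v+17,u-16:u+17]; m=(w>t).astype(np.uint8); n,l,s,ce=cv2.connectedComponentsWithStats(m)
    i=l[16,16]
    return ce[i]+[u-16,v-16],s[i]
for u,v in [(240,185),(278,233),(241,270)]:
    p,s=refine(u,v); w=pix2w('top',[p],.01)[0]
    L=pix2w('top',[p-[s[2]/2,0],p+[s[2]/2,0]],.01); print(p,s,w.round(4),np.linalg.norm(L[0]-L[1]).round(4))
for n,uv in dict(y=(291,181),p1=(276,205),p2=(284,297),r1=(317,202),r2=(310,268),mag=(228,152),tin=(270,130)).items(): print(n,pix2w('top',[uv],.01).round(3))
print('frame top corners',pix2w('top',[(114,187),(184,189),(107,275),(176,276),(121,191),(112,271)],.035).round(3))
```

```text
[239.13636364 184.52525253] [  7   8  17  16 198] [0.6577 0.0247] 0.0422
[276.92941176 233.22941176] [  8  10  15  14 170] [ 0.5393 -0.0724] 0.0368
[240.22988506 269.75478927] [  6   7  19  18 261] [0.4481 0.0144] 0.0462
y [[ 0.67  -0.104]]
p1 [[ 0.609 -0.068]]
p2 [[ 0.386 -0.094]]
r1 [[ 0.619 -0.169]]
r2 [[ 0.457 -0.155]]
mag [[0.739 0.055]]
tin [[ 0.798 -0.048]]
frame top corners [[0.639 0.325]
 [0.639 0.156]
 [0.428 0.327]
 [0.43  0.164]
 [0.63  0.307]
 [0.438 0.316]]
```

View pics/c0.png

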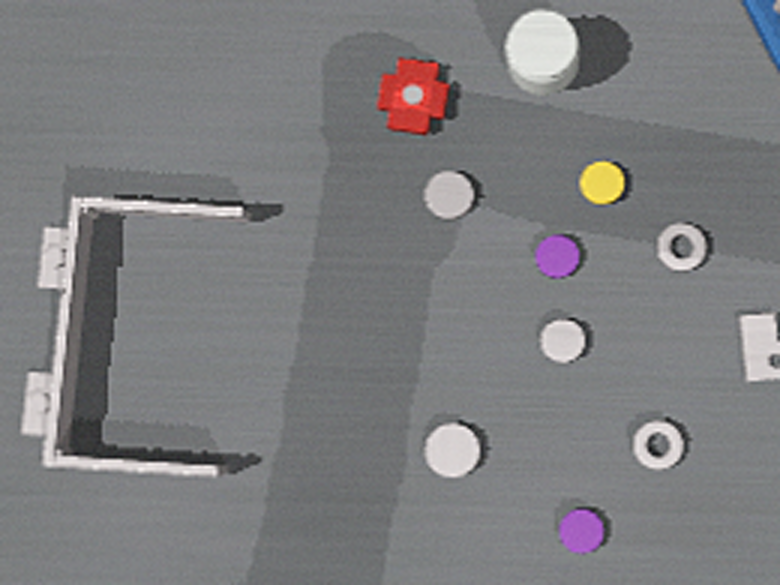

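The crop confirms it: the three solid grey discs have no holes and are not coloured. Their measured sizes of 37, 42 and 46 mm identify them as slug1 (middle), slug2 (top) and slug3 (bottom). Next I'll fit the frame's pose.

Run:
```python
from h import *
from scipy.optimize import least_squares
crop=np.array([(77,199),(243,207),(243,217),(83,213),(66,454),(218,467),(218,476),(44,466)])/3+[90,120]-1/3
# outer/inner points at top z=.035 in frame coords
F=np.array([(73,108),(-65,108),(-65,100),(65,100),(65,-100),(-65,-100),(-65,-108),(73,-108)])/1000
W=pix2w('top',crop,.035)
best=None
for mir in (1,):
  for s in(1,-1):
    G=F*[1,s]
    f=lambda p:(np.c_[p[0]+G[:,0]*np.cos(p[2])-G[:,1]*np.sin(p[2]),p[1]+G[:,0]*np.sin(p[2])+G[:,1]*np.cos(p[2])]-W).ravel()
    r=least_squares(f,[.54,.24,1.57]); print(s,r.x.round(4),(r.fun.reshape(-1,2)*1000).round(1).tolist())
```

```text
1 [0.5327 0.2591 4.67  ] [[-4.1, -140.2], [4.5, 131.4], [4.7, 132.1], [-0.5, -126.3], [-7.6, -118.4], [5.1, 131.6], [4.2, 132.3], [-6.2, -142.6]]
-1 [0.5325 0.2551 1.5371] [[1.3, 2.7], [-0.6, -1.6], [-0.4, -0.9], [4.3, 0.5], [-2.9, 6.6], [-0.0, -3.2], [-1.0, -2.5], [-0.8, -1.6]]
```

>>> step_arm --rows '[{"tx": 20,"ty": 25,"hand": 1},{"tx": 25,"ty": 30,"hand": 1},{"tx": 26,"ty": 30,"hand": 1},{"tx": 26,"ty": 30,"hand": 1},{"tx": 26,"ty": 30,"hand": 1},{"tx": 26,"ty": 30,"hand": 1},{"tx": 26,"ty": 30,"hand": 1},{"tx": 26,"ty": 30,"hand": 1},{"tx": 26,"ty": 30,"hand": 1},{"tx": 26,"ty": 30,"hand": 1},{"tx": 26,"ty": 30,"hand": 1},{"tx": 26,"ty": 30,"hand": 1},{"tx": 26,"ty": 30,"hand": 1},{"tx": 26,"ty": 30,"hand": 1},{"tx": 26,"ty": 30,"hand": 1},{"tx": 26,"ty": 30,"hand": 1},{"tx": 26,"ty": 30,"hand": 1},{"tx": 26,"ty": 30,"hand": 1},{"tx": 26,"ty": 30,"hand": 1,"rz": 0.03},{"tx": 26,"ty": 30,"hand": 1,"rz": 0.03}]'

```text
invalid input at $.rows[0]: expected keys rx, ry, rz, tx, ty, tz, hand
```

>>> step_arm --rows '[{"rx": 0,"ry": 0,"rz": 0,"tx": 20,"ty": 25,"tz": 0,"hand": 1},{"rx": 0,"ry": 0,"rz": 0,"tx": 26,"ty": 30,"tz": 0,"hand": 1},{"rx": 0,"ry": 0,"rz": 0,"tx": 26,"ty": 30,"tz": 0,"hand": 1},{"rx": 0,"ry": 0,"rz": 0,"tx": 26,"ty": 30,"tz": 0,"hand": 1},{"rx": 0,"ry": 0,"rz": 0,"tx": 26,"ty": 30,"tz": 0,"hand": 1},{"rx": 0,"ry": 0,"rz": 0,"tx": 26,"ty": 30,"tz": 0,"hand": 1},{"rx": 0,"ry": 0,"rz": 0,"tx": 26,"ty": 30,"tz": 0,"hand": 1},{"rx": 0,"ry": 0,"rz": 0,"tx": 26,"ty": 30,"tz": 0,"hand": 1},{"rx": 0,"ry": 0,"rz": 0,"tx": 26,"ty": 30,"tz": 0,"hand": 1},{"rx": 0,"ry": 0,"rz": 0,"tx": 26,"ty": 30,"tz": 0,"hand": 1},{"rx": 0,"ry": 0,"rz": 0,"tx": 26,"ty": 30,"tz": 0,"hand": 1},{"rx": 0,"ry": 0,"rz": 0,"tx": 26,"ty": 30,"tz": 0,"hand": 1},{"rx": 0,"ry": 0,"rz": 0,"tx": 26,"ty": 30,"tz": 0,"hand": 1},{"rx": 0,"ry": 0,"rz": 0,"tx": 26,"ty": 30,"tz": 0,"hand": 1},{"rx": 0,"ry": 0,"rz": 0,"tx": 26,"ty": 30,"tz": 0,"hand": 1},{"rx": 0,"ry": 0,"rz": 0,"tx": 26,"ty": 30,"tz": 0,"hand": 1},{"rx": 0,"ry": 0,"rz": 0,"tx": 26,"ty": 30,"tz": 0,"hand": 1},{"rx": 0,"ry": 0,"rz": 0,"tx": 26,"ty": 30,"tz": 0,"hand": 1},{"rx": 0,"ry": 0,"rz": 0.03,"tx": 26,"ty": 30,"tz": 0,"hand": 1},{"rx": 0,"ry": 0,"rz": 0.03,"tx": 26,"ty": 30,"tz": 0,"hand": 1}]'

```text
t: 2.1
eef_pos: [0.6765, -0.0332, 0.2307]
tool_rot: [-0.0, 0.988, 0.156, -0.001]
wrist_force: [0.5, 0.1, -0.3]
grip_width: 0.001
gripper_force: 0.0
```

>>> step_arm --rows '[{"rx": 0,"ry": 0,"rz": 0,"tx": 0,"ty": 0,"tz": -25,"hand": 1},{"rx": 0,"ry": 0,"rz": 0,"tx": 0,"ty": 0,"tz": -35,"hand": 1},{"rx": 0,"ry": 0,"rz": 0,"tx": 0,"ty": 0,"tz": -35,"hand": 1},{"rx": 0,"ry": 0,"rz": 0,"tx": 0,"ty": 0,"tz": -35,"hand": 1},{"rx": 0,"ry": 0,"rz": 0,"tx": 0,"ty": 0,"tz": -30,"hand": 1},{"rx": 0,"ry": 0,"rz": 0,"tx": 0,"ty": 0,"tz": -25,"hand": 1},{"rx": 0,"ry": 0,"rz": 0,"tx": 0,"ty": 0,"tz": -20,"hand": 1},{"rx": 0,"ry": 0,"rz": 0,"tx": 0,"ty": 0,"tz": -12,"hand": 1},{"rx": 0,"ry": 0,"rz": 0,"tx": 0,"ty": 0,"tz": -5,"hand": 1},{"rx": 0,"ry": 0,"rz": 0,"tx": 0,"ty": 0,"tz": -4,"hand": 1},{"rx": 0,"ry": 0,"rz": 0,"tx": 0,"ty": 0,"tz": 0,"hand": 1}]'

```text
t: 3.2
eef_pos: [0.6763, -0.0345, 0.0057]
tool_rot: [0.0, 0.988, 0.155, 0.0]
wrist_force: [-0.0, 0.7, -0.1]
grip_width: -0.003
gripper_force: 0.0
```

>>> step_arm --rows '[{"rx": 0,"ry": 0,"rz": 0,"tx": -3,"ty": 9,"tz": -1,"hand": 1},{"rx": 0,"ry": 0,"rz": 0,"tx": -3,"ty": 9,"tz": 0,"hand": 1},{"rx": 0,"ry": 0,"rz": 0,"tx": -3,"ty": 9,"tz": 0,"hand": 1},{"rx": 0,"ry": 0,"rz": 0,"tx": -3,"ty": 9,"tz": 0,"hand": 1},{"rx": 0,"ry": 0,"rz": 0,"tx": -4,"ty": 12,"tz": 0,"hand": 1},{"rx": 0,"ry": 0,"rz": 0,"tx": -4,"ty": 12,"tz": 0,"hand": 1},{"rx": 0,"ry": 0,"rz": 0,"tx": -4,"ty": 12,"tz": 0,"hand": 1},{"rx": 0,"ry": 0,"rz": 0,"tx": -4,"ty": 12,"tz": 0,"hand": 1},{"rx": 0,"ry": 0,"rz": 0,"tx": -4,"ty": 12,"tz": 0,"hand": 1},{"rx": 0,"ry": 0,"rz": 0,"tx": -4,"ty": 12,"tz": 0,"hand": 1}]'

```text
t: 4.2
eef_pos: [0.6397, 0.0745, 0.0044]
tool_rot: [0.0, 0.988, 0.155, 0.0]
wrist_force: [1.1, -2.9, 1.8]
grip_width: 0.001
gripper_force: 0.9
```

Run:
```python
from h import *
a=snap('side','s1.png'); b=snap('top','t1.png')
cv2.imwrite('pics/c1.png',cv2.resize(np.hstack([cv2.imread('pics/s1.png')[100:310,100:370],cv2.imread('pics/t1.png')[120:330,90:350]]),None,fx=1.45,fy=1.45))
```

```text
(no output)
```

View pics/c1.png

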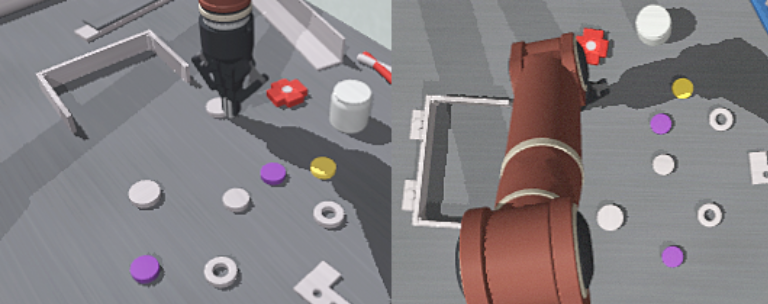

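Run:
```python
from h import *
print(monitor.state()['eef_pos'],w2pix('side',[monitor.state()['eef_pos']]))
a=cv2.imread('pics/s1.png'); cv2.imwrite('pics/c2.png',cv2.resize(a[140:200,220:290],None,fx=8,fy=8,interpolation=cv2.INTER_CUBIC))
```

```text
[0.63859419 0.07785172 0.00408598] [[258.21543405 177.4906474 ]]
```

View pics/c2.png

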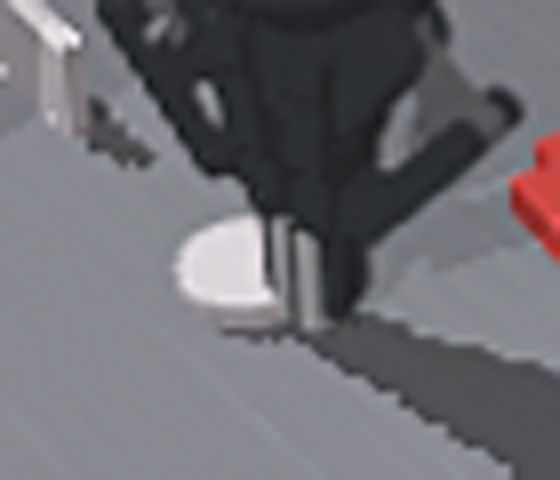

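The disc at about (251,172) in the side view is still against the finger's leading face. I'll work out its offset.

Run:
```python
from h import *
a=cv2.cvtColor(cv2.imread('pics/s1.png'),cv2.COLOR_BGR2GRAY)
p0=np.array(monitor.state()['eef_pos'])
# fit: project top circle, compare with left/top/bottom extents
w=a[160:184,236:262]; 
from scipy.optimize import minimize
m=(w>165).astype(np.uint8)
n,l,s,c=cv2.connectedComponentsWithStats(m); i=1+s[1:,4].argmax(); l=(l==i); print(s[i]+[236,160,0,0,0])
t=np.linspace(0,6.28,60)
for off in range(24,44,4):
  for lat in range(-12,13,4):
    d=np.array([-.31,.951,0]);n_=np.array([.951,.31,0]); ctr=p0+d*off/1e3+n_*lat/1e3; ctr[2]=.01
    P=w2pix('side',[ctr+.02*np.array([np.cos(x),np.sin(x),0]) for x in t])
    b=[P[:,0].min(),P[:,1].min(),P[:,1].max()]
    e=np.abs(np.array(b)-[241.9,166.5,178.]).sum()
    if e<3: print(off,lat,np.round(b,1),e.round(1),ctr.round(3))
```

```text
[242 167  13  12 109]
24 0 [240.9 166.3 177.5] 1.6 [0.631 0.101 0.01 ]
24 4 [242.  165.4 176.6] 2.6 [0.635 0.102 0.01 ]
```

>>> step_arm --rows '[{"rx": 0,"ry": 0,"rz": 0,"tx": -3,"ty": 8,"tz": 0,"hand": 1},{"rx": 0,"ry": 0,"rz": 0,"tx": -4,"ty": 12,"tz": 0,"hand": 1},{"rx": 0,"ry": 0,"rz": 0,"tx": -4,"ty": 12,"tz": 0,"hand": 1},{"rx": 0,"ry": 0,"rz": 0,"tx": -4,"ty": 12,"tz": 0,"hand": 1},{"rx": 0,"ry": 0,"rz": 0,"tx": -4,"ty": 12,"tz": 0,"hand": 1},{"rx": 0,"ry": 0,"rz": 0,"tx": -4,"ty": 12,"tz": 0,"hand": 1},{"rx": 0,"ry": 0,"rz": 0,"tx": -4,"ty": 12,"tz": 0,"hand": 1},{"rx": 0,"ry": 0,"rz": 0,"tx": -4,"ty": 12,"tz": 0,"hand": 1},{"rx": 0,"ry": 0,"rz": 0,"tx": -4,"ty": 12,"tz": 0,"hand": 1},{"rx": 0,"ry": 0,"rz": 0,"tx": -4,"ty": 12,"tz": 0,"hand": 1},{"rx": 0,"ry": 0,"rz": 0,"tx": -4,"ty": 12,"tz": 0,"hand": 1},{"rx": 0,"ry": 0,"rz": 0,"tx": -4,"ty": 12,"tz": 0,"hand": 1},{"rx": 0,"ry": 0,"rz": 0,"tx": -3,"ty": 9,"tz": 0,"hand": 1},{"rx": 0,"ry": 0,"rz": 0,"tx": -2,"ty": 6,"tz": 0,"hand": 1},{"rx": 0,"ry": 0,"rz": 0,"tx": -1,"ty": 3,"tz": 0,"hand": 1},{"rx": 0,"ry": 0,"rz": 0,"tx": 0,"ty": 0,"tz": 0,"hand": 1}]'

```text
t: 5.9
eef_pos: [0.5868, 0.232, 0.0043]
tool_rot: [-0.0, 0.988, 0.155, 0.0]
wrist_force: [0.0, -0.6, -0.8]
grip_width: -0.003
gripper_force: 0.0
```

>>> step_arm --rows '[{"rx": 0,"ry": 0,"rz": 0,"tx": 1,"ty": -4,"tz": 0,"hand": 1},{"rx": 0,"ry": 0,"rz": 0,"tx": 3,"ty": -9,"tz": 0,"hand": 1},{"rx": 0,"ry": 0,"rz": 0,"tx": 3,"ty": -9,"tz": 5,"hand": 1},{"rx": 0,"ry": 0,"rz": 0,"tx": 0,"ty": -5,"tz": 25,"hand": 1},{"rx": 0,"ry": 0,"rz": 0,"tx": 0,"ty": 0,"tz": 35,"hand": 1},{"rx": 0,"ry": 0,"rz": 0,"tx": 0,"ty": 0,"tz": 25,"hand": 1},{"rx": 0,"ry": 0,"rz": 0,"tx": 0,"ty": 0,"tz": 0,"hand": 1}]'

```text
t: 6.6
eef_pos: [0.5976, 0.2037, 0.099]
tool_rot: [-0.001, 0.988, 0.154, 0.005]
wrist_force: [1.0, 0.2, -0.3]
grip_width: -0.003
gripper_force: 0.0
```

Run:
```python
from h import *
print(monitor.state()['eef_pos'])
a=snap('side','s2.png'); 
cv2.imwrite('pics/c3.png',cv2.resize(cv2.imread('pics/s2.png')[90:310,110:380],None,fx=2.5,fy=2.5))
```

```text
[0.59756186 0.20369538 0.09902533]
```

View pics/c3.png

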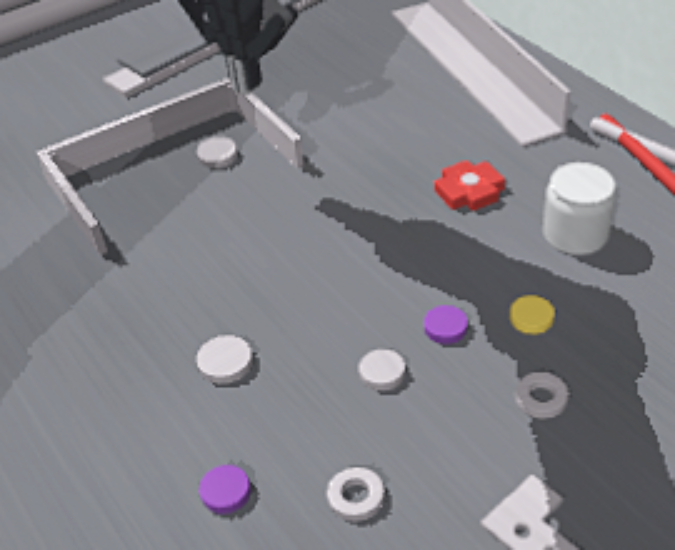

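Slug 2 lies inside the frame at about (197,150) in the full side view, clear of the bars, and nothing else has moved. Slug 1 is next.

>>> step_arm --rows '[{"rx": 0,"ry": 0,"rz": -0.02,"tx": -5,"ty": -25,"tz": 0,"hand": 1},{"rx": 0,"ry": 0,"rz": -0.03,"tx": -6,"ty": -33,"tz": 0,"hand": 1},{"rx": 0,"ry": 0,"rz": -0.03,"tx": -6,"ty": -35,"tz": 0,"hand": 1},{"rx": 0,"ry": 0,"rz": -0.03,"tx": -6,"ty": -35,"tz": 0,"hand": 1},{"rx": 0,"ry": 0,"rz": -0.03,"tx": -6,"ty": -35,"tz": 0,"hand": 1},{"rx": 0,"ry": 0,"rz": -0.03,"tx": -6,"ty": -35,"tz": 0,"hand": 1},{"rx": 0,"ry": 0,"rz": -0.03,"tx": -6,"ty": -35,"tz": 0,"hand": 1},{"rx": 0,"ry": 0,"rz": -0.03,"tx": -6,"ty": -35,"tz": 0,"hand": 1},{"rx": 0,"ry": 0,"rz": -0.03,"tx": -6,"ty": -33,"tz": 0,"hand": 1},{"rx": 0,"ry": 0,"rz": -0.02,"tx": -4,"ty": -25,"tz": 0,"hand": 1},{"rx": 0,"ry": 0,"rz": 0,"tx": 0,"ty": -8,"tz": -10,"hand": 1},{"rx": 0,"ry": 0,"rz": 0,"tx": 0,"ty": 0,"tz": -25,"hand": 1},{"rx": 0,"ry": 0,"rz": 0,"tx": 0,"ty": 0,"tz": -25,"hand": 1},{"rx": 0,"ry": 0,"rz": 0,"tx": 0,"ty": 0,"tz": -20,"hand": 1},{"rx": 0,"ry": 0,"rz": 0,"tx": 0,"ty": 0,"tz": -10,"hand": 1},{"rx": 0,"ry": 0,"rz": 0,"tx": 0,"ty": 0,"tz": -5,"hand": 1},{"rx": 0,"ry": 0,"rz": 0,"tx": 0,"ty": 0,"tz": 0,"hand": 1}]'

```text
t: 8.35
eef_pos: [0.5354, -0.1279, 0.0001]
tool_rot: [-0.001, 1.0, 0.017, -0.002]
wrist_force: [-4.4, 1.8, 10.9]
grip_width: -0.003
gripper_force: 5.0
```

>>> step_arm --rows '[{"rx": 0,"ry": 0,"rz": 0,"tx": 0,"ty": 0,"tz": 4,"hand": 1},{"rx": 0,"ry": 0,"rz": 0,"tx": 5,"ty": 0,"tz": 0,"hand": 1},{"rx": 0,"ry": 0,"rz": 0,"tx": 0,"ty": 0,"tz": 0,"hand": 1}]'

```text
t: 8.65
eef_pos: [0.5435, -0.1292, 0.0034]
tool_rot: [0.0, 1.0, 0.016, 0.001]
wrist_force: [0.2, -0.0, 0.4]
grip_width: 0.006
gripper_force: 0.0
```

>>> step_arm --rows '[{"rx": 0,"ry": 0,"rz": 0,"tx": -2,"ty": 8,"tz": 1,"hand": 1},{"rx": 0,"ry": 0,"rz": 0,"tx": 0,"ty": 8,"tz": 0,"hand": 1},{"rx": 0,"ry": 0,"rz": 0,"tx": -0.4,"ty": 8,"tz": 0,"hand": 1},{"rx": 0,"ry": 0,"rz": 0,"tx": -0.4,"ty": 8,"tz": 0,"hand": 1},{"rx": 0,"ry": 0,"rz": 0,"tx": -0.4,"ty": 8,"tz": 0,"hand": 1},{"rx": 0,"ry": 0,"rz": 0,"tx": -0.4,"ty": 12,"tz": 0,"hand": 1},{"rx": 0,"ry": 0,"rz": 0,"tx": -0.4,"ty": 12,"tz": 0,"hand": 1},{"rx": 0,"ry": 0,"rz": 0,"tx": -0.4,"ty": 12,"tz": 0,"hand": 1},{"rx": 0,"ry": 0,"rz": 0,"tx": -0.4,"ty": 12,"tz": 0,"hand": 1},{"rx": 0,"ry": 0,"rz": 0,"tx": -0.4,"ty": 12,"tz": 0,"hand": 1},{"rx": 0,"ry": 0,"rz": 0,"tx": -0.4,"ty": 12,"tz": 0,"hand": 1},{"rx": 0,"ry": 0,"rz": 0,"tx": -0.4,"ty": 12,"tz": 0,"hand": 1},{"rx": 0,"ry": 0,"rz": 0,"tx": -0.4,"ty": 12,"tz": 0,"hand": 1},{"rx": 0,"ry": 0,"rz": 0,"tx": -0.4,"ty": 12,"tz": 0,"hand": 1},{"rx": 0,"ry": 0,"rz": 0,"tx": -0.4,"ty": 12,"tz": 0,"hand": 1},{"rx": 0,"ry": 0,"rz": 0,"tx": -0.4,"ty": 12,"tz": 0,"hand": 1}]'

```text
t: 10.25
eef_pos: [0.5343, 0.0435, 0.0043]
tool_rot: [-0.0, 1.0, 0.016, 0.0]
wrist_force: [0.0, -0.5, -0.8]
grip_width: 0.002
gripper_force: 0.2
```

Run:
```python
from h import *
p=np.array(monitor.state()['eef_pos']);print(p)
snap('side','s3.png'); u,v=w2pix('side',[p])[0].astype(int); print(u,v, w2pix('side',[p+[0,.025,.006]]))
cv2.imwrite('pics/c4.png',cv2.resize(cv2.imread('pics/s3.png')[v-40:v+30,u-50:u+40],None,fx=6,fy=6))
```

```text
[0.53430688 0.04354397 0.00431258]
228 205 [[221.54074411 197.54460522]]
```

View pics/c4.png

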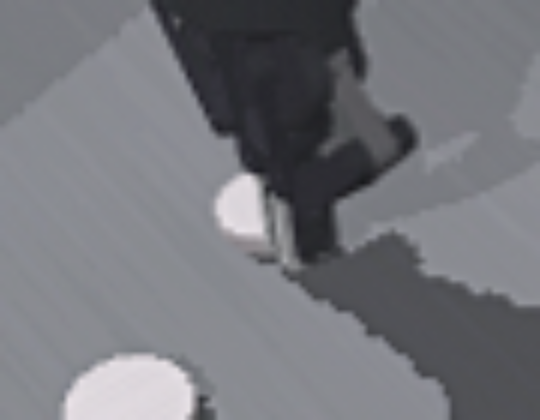

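Slug 1's left edge is at about column 214, which matches being centred ahead of the finger. I'll continue the push.

>>> step_arm --rows '[{"rx": 0,"ry": 0,"rz": 0,"tx": -0.2,"ty": 7,"tz": 0,"hand": 1},{"rx": 0,"ry": 0,"rz": 0,"tx": -0.4,"ty": 12,"tz": 0,"hand": 1},{"rx": 0,"ry": 0,"rz": 0,"tx": -0.4,"ty": 12,"tz": 0,"hand": 1},{"rx": 0,"ry": 0,"rz": 0,"tx": -0.4,"ty": 12,"tz": 0,"hand": 1},{"rx": 0,"ry": 0,"rz": 0,"tx": -0.4,"ty": 12,"tz": 0,"hand": 1},{"rx": 0,"ry": 0,"rz": 0,"tx": -0.4,"ty": 12,"tz": 0,"hand": 1},{"rx": 0,"ry": 0,"rz": 0,"tx": -0.4,"ty": 12,"tz": 0,"hand": 1},{"rx": 0,"ry": 0,"rz": 0,"tx": -0.4,"ty": 12,"tz": 0,"hand": 1},{"rx": 0,"ry": 0,"rz": 0,"tx": -0.4,"ty": 12,"tz": 0,"hand": 1},{"rx": 0,"ry": 0,"rz": 0,"tx": -0.4,"ty": 12,"tz": 0,"hand": 1},{"rx": 0,"ry": 0,"rz": 0,"tx": -0.4,"ty": 12,"tz": 0,"hand": 1},{"rx": 0,"ry": 0,"rz": 0,"tx": -0.4,"ty": 12,"tz": 0,"hand": 1},{"rx": 0,"ry": 0,"rz": 0,"tx": -0.4,"ty": 12,"tz": 0,"hand": 1},{"rx": 0,"ry": 0,"rz": 0,"tx": -0.4,"ty": 12,"tz": 0,"hand": 1},{"rx": 0,"ry": 0,"rz": 0,"tx": -0.3,"ty": 9,"tz": 0,"hand": 1},{"rx": 0,"ry": 0,"rz": 0,"tx": -0.2,"ty": 6,"tz": 0,"hand": 1},{"rx": 0,"ry": 0,"rz": 0,"tx": 0,"ty": 3,"tz": 0,"hand": 1},{"rx": 0,"ry": 0,"rz": 0,"tx": 0,"ty": 0,"tz": 0,"hand": 1}]'

```text
t: 12.1
eef_pos: [0.5284, 0.224, 0.0043]
tool_rot: [-0.0, 1.0, 0.016, 0.0]
wrist_force: [0.0, -0.0, -0.7]
grip_width: 0.001
gripper_force: 0.0
```

>>> step_arm --rows '[{"rx": 0,"ry": 0,"rz": 0,"tx": 0,"ty": -4,"tz": 0,"hand": 1},{"rx": 0,"ry": 0,"rz": 0,"tx": 0,"ty": -9,"tz": 0,"hand": 1},{"rx": 0,"ry": 0,"rz": 0,"tx": 0,"ty": -10,"tz": 5,"hand": 1},{"rx": 0,"ry": 0,"rz": 0,"tx": 0,"ty": -5,"tz": 25,"hand": 1},{"rx": 0,"ry": 0,"rz": 0,"tx": 0,"ty": 0,"tz": 35,"hand": 1},{"rx": 0,"ry": 0,"rz": 0,"tx": 0,"ty": 0,"tz": 25,"hand": 1},{"rx": 0,"ry": 0,"rz": 0,"tx": 0,"ty": 0,"tz": 0,"hand": 1}]'

```text
t: 12.8
eef_pos: [0.5313, 0.1947, 0.0983]
tool_rot: [-0.001, 1.0, 0.015, 0.004]
wrist_force: [0.1, 0.2, -0.3]
grip_width: -0.001
gripper_force: 0.0
```

Run:
```python
from h import *
print(monitor.state()['eef_pos'])
snap('side','s4.png')
g=cv2.cvtColor(cv2.imread('pics/s4.png'),cv2.COLOR_BGR2GRAY)
m=(g>175).astype(np.uint8); n,l,s,c=cv2.connectedComponentsWithStats(m)
for i in range(1,n):
    if 60<s[i,4]<400 and 110<c[i,0]<340 and 130<c[i,1]<310: print(c[i].round(1),s[i],pix2w('side',[c[i]],.009).round(4))
```

```text
[0.53130093 0.19466531 0.09832909]
[212.4 132.4] [188 121  42  26 109] [[0.6491 0.2946]]
[142.5 154. ] [125 130  52  51 211] [[0.4653 0.3271]]
[195.9 149.3] [189 145  15  10 119] [[0.5784 0.2575]]
[179.7 159.4] [173 156  14   8  93] [[0.5274 0.2473]]
[323.3 212.5] [314 208  18  11 127] [[ 0.6745 -0.0999]]
[198.9 231.9] [189 224  21  17 278] [[0.4467 0.0148]]
[251.6 286. ] [241 277  22  19 241] [[ 0.4554 -0.1525]]
```

Slug 1 is at (0.527, 0.247) and slug 2 at (0.578, 0.258), both inside. Slug 3 is next.

>>> step_arm --rows '[{"rx": 0,"ry": 0,"rz": -0.02,"tx": -10,"ty": -23,"tz": 0,"hand": 1},{"rx": 0,"ry": 0,"rz": -0.02,"tx": -12,"ty": -31,"tz": 0,"hand": 1},{"rx": 0,"ry": 0,"rz": -0.02,"tx": -12,"ty": -32,"tz": 0,"hand": 1},{"rx": 0,"ry": 0,"rz": -0.02,"tx": -12,"ty": -32,"tz": 0,"hand": 1},{"rx": 0,"ry": 0,"rz": -0.02,"tx": -12,"ty": -32,"tz": 0,"hand": 1},{"rx": 0,"ry": 0,"rz": -0.02,"tx": -12,"ty": -32,"tz": 0,"hand": 1},{"rx": 0,"ry": 0,"rz": -0.02,"tx": -10,"ty": -32,"tz": 0,"hand": 1},{"rx": 0,"ry": 0,"rz": 0,"tx": -5,"ty": -21,"tz": 0,"hand": 1},{"rx": 0,"ry": 0,"rz": 0,"tx": 0,"ty": 0,"tz": -10,"hand": 1},{"rx": 0,"ry": 0,"rz": 0,"tx": 0,"ty": 0,"tz": -25,"hand": 1},{"rx": 0,"ry": 0,"rz": 0,"tx": 0,"ty": 0,"tz": -25,"hand": 1},{"rx": 0,"ry": 0,"rz": 0,"tx": 0,"ty": 0,"tz": -15,"hand": 1},{"rx": 0,"ry": 0,"rz": 0,"tx": 0,"ty": 0,"tz": -8,"hand": 1},{"rx": 0,"ry": 0,"rz": 0,"tx": 0,"ty": 0,"tz": 0,"hand": 1}]'

```text
t: 14.25
eef_pos: [0.4425, -0.0388, 0.0099]
tool_rot: [-0.0, 0.999, -0.054, -0.002]
wrist_force: [-0.1, -0.4, -0.2]
grip_width: -0.004
gripper_force: 0.0
```

>>> step_arm --rows '[{"rx": 0,"ry": 0,"rz": 0,"tx": 0,"ty": 0,"tz": -5,"hand": 1},{"rx": 0,"ry": 0,"rz": 0,"tx": 0,"ty": 0,"tz": 0,"hand": 1},{"rx": 0,"ry": 0,"rz": 0,"tx": 0.9,"ty": 8,"tz": 0,"hand": 1},{"rx": 0,"ry": 0,"rz": 0,"tx": 0.9,"ty": 8,"tz": 0,"hand": 1},{"rx": 0,"ry": 0,"rz": 0,"tx": 0.9,"ty": 8,"tz": 0,"hand": 1},{"rx": 0,"ry": 0,"rz": 0,"tx": 0.9,"ty": 8,"tz": 0,"hand": 1},{"rx": 0,"ry": 0,"rz": 0,"tx": 1.3,"ty": 12,"tz": 0,"hand": 1},{"rx": 0,"ry": 0,"rz": 0,"tx": 1.3,"ty": 12,"tz": 0,"hand": 1},{"rx": 0,"ry": 0,"rz": 0,"tx": 1.3,"ty": 12,"tz": 0,"hand": 1},{"rx": 0,"ry": 0,"rz": 0,"tx": 1.3,"ty": 12,"tz": 0,"hand": 1},{"rx": 0,"ry": 0,"rz": 0,"tx": 1.3,"ty": 12,"tz": 0,"hand": 1},{"rx": 0,"ry": 0,"rz": 0,"tx": 1.3,"ty": 12,"tz": 0,"hand": 1},{"rx": 0,"ry": 0,"rz": 0,"tx": 1.3,"ty": 12,"tz": 0,"hand": 1}]'

```text
t: 15.55
eef_pos: [0.4561, 0.0776, 0.0062]
tool_rot: [0.0, 0.999, -0.054, -0.0]
wrist_force: [-0.2, -2.0, 1.8]
grip_width: 0.003
gripper_force: 1.0
```

Run:
```python
from h import *
p=np.array(monitor.state()['eef_pos']);print(p)
snap('side','s5.png'); u,v=w2pix('side',[p])[0].astype(int); q=p+[.003,.029,0]; q[2]=.01
t=np.linspace(0,6.28,60); P=w2pix('side',[q+.022*np.array([np.cos(x),np.sin(x),0]) for x in t]); print('expected box',P.min(0),P.max(0))
a=cv2.imread('pics/s5.png'); m=(cv2.cvtColor(a,cv2.COLOR_BGR2GRAY)>175).astype(np.uint8); n,l,s,c=cv2.connectedComponentsWithStats(m)
for i in range(1,n):
    if s[i,4]>40 and abs(c[i]-[u,v]).max()<40: print(s[i],c[i])
```

```text
[0.45611002 0.07756044 0.00624665]
expected box [171.8989243  196.29700384] [192.5753497  210.82044696]
[171 200  11  12  84] [175.89285714 206.28571429]
```

>>> step_arm --rows '[{"rx": 0,"ry": 0,"rz": 0,"tx": 0.9,"ty": 8,"tz": -1,"hand": 1},{"rx": 0,"ry": 0,"rz": 0,"tx": 1.3,"ty": 12,"tz": 0,"hand": 1},{"rx": 0,"ry": 0,"rz": 0,"tx": 1.3,"ty": 12,"tz": 0,"hand": 1},{"rx": 0,"ry": 0,"rz": 0,"tx": 1.3,"ty": 12,"tz": 0,"hand": 1},{"rx": 0,"ry": 0,"rz": 0,"tx": 1.3,"ty": 12,"tz": 0,"hand": 1},{"rx": 0,"ry": 0,"rz": 0,"tx": 1.3,"ty": 12,"tz": 0,"hand": 1},{"rx": 0,"ry": 0,"rz": 0,"tx": 1.3,"ty": 12,"tz": 0,"hand": 1},{"rx": 0,"ry": 0,"rz": 0,"tx": 1.3,"ty": 12,"tz": 0,"hand": 1},{"rx": 0,"ry": 0,"rz": 0,"tx": 1.3,"ty": 12,"tz": 0,"hand": 1},{"rx": 0,"ry": 0,"rz": 0,"tx": 1.3,"ty": 12,"tz": 0,"hand": 1},{"rx": 0,"ry": 0,"rz": 0,"tx": 1.3,"ty": 12,"tz": 0,"hand": 1},{"rx": 0,"ry": 0,"rz": 0,"tx": 0.9,"ty": 8,"tz": 0,"hand": 1},{"rx": 0,"ry": 0,"rz": 0,"tx": 0.5,"ty": 5,"tz": 0,"hand": 1},{"rx": 0,"ry": 0,"rz": 0,"tx": 0.2,"ty": 2,"tz": 0,"hand": 1},{"rx": 0,"ry": 0,"rz": 0,"tx": 0,"ty": 0,"tz": 0,"hand": 1}]'

```text
t: 17.1
eef_pos: [0.4717, 0.2196, 0.0053]
tool_rot: [-0.0, 0.999, -0.054, 0.0]
wrist_force: [0.7, -0.1, -0.6]
grip_width: -0.005
gripper_force: 0.0
```

>>> step_arm --rows '[{"rx": 0,"ry": 0,"rz": 0,"tx": 0,"ty": -4,"tz": 0,"hand": 1},{"rx": 0,"ry": 0,"rz": 0,"tx": -1,"ty": -9,"tz": 0,"hand": 1},{"rx": 0,"ry": 0,"rz": 0,"tx": -1,"ty": -10,"tz": 5,"hand": 1},{"rx": 0,"ry": 0,"rz": 0,"tx": 0,"ty": -5,"tz": 25,"hand": 1},{"rx": 0,"ry": 0,"rz": 0,"tx": 0,"ty": 0,"tz": 35,"hand": 1},{"rx": 0,"ry": 0,"rz": 0,"tx": 0,"ty": -15,"tz": 35,"hand": 1},{"rx": 0,"ry": 0,"rz": 0,"tx": 0,"ty": -30,"tz": 35,"hand": 1},{"rx": 0,"ry": 0,"rz": 0,"tx": 0,"ty": -30,"tz": 30,"hand": 1},{"rx": 0,"ry": 0,"rz": 0,"tx": 0,"ty": -40,"tz": 0,"hand": 1},{"rx": 0,"ry": 0,"rz": 0,"tx": 0,"ty": -40,"tz": 0,"hand": 1},{"rx": 0,"ry": 0,"rz": 0,"tx": 0,"ty": -40,"tz": 0,"hand": 1},{"rx": 0,"ry": 0,"rz": 0,"tx": 0,"ty": -40,"tz": 0,"hand": 1},{"rx": 0,"ry": 0,"rz": 0,"tx": 0,"ty": -30,"tz": 0,"hand": 1},{"rx": 0,"ry": 0,"rz": 0,"tx": 0,"ty": 0,"tz": 0,"hand": 1},{"rx": 0,"ry": 0,"rz": 0,"tx": 0,"ty": 0,"tz": 0,"hand": 1}]'

```text
t: 18.6
eef_pos: [0.4687, -0.0747, 0.1704]
tool_rot: [-0.0, 0.998, -0.056, -0.0]
wrist_force: [0.9, 0.6, -0.1]
grip_width: 0.001
gripper_force: 0.0
```

Run:
```python
from h import *
s=monitor.state(); print(s['t'],s['eef_pos'],s['wrist_force'])
snap('side','s6.png');snap('top','t6.png')
g=cv2.cvtColor(cv2.imread('pics/t6.png'),cv2.COLOR_BGR2GRAY)
m=(g>150).astype(np.uint8); n,l,st,c=cv2.connectedComponentsWithStats(m)
for i in range(1,n):
    if 60<st[i,4]<400 and 90<c[i,0]<340 and 130<c[i,1]<310: print(c[i].round(1),st[i],pix2w('top',[c[i]],.01).round(4))
a=cv2.imread('pics/t6.png')[120:320,90:350];b=cv2.imread('pics/s6.png')[100:300,110:370]
cv2.imwrite('pics/c6.png',cv2.resize(np.hstack([a,b]),None,fx=1.53,fy=1.53))
```

```text
18.6 [ 0.46873627 -0.07470918  0.17043865] [ 0.87752961  0.61843466 -0.10124916]
[290.1 180.5] [283 174  15  14 172] [[ 0.6713 -0.1016]]
[316.5 201.9] [309 194  16  16 158] [[ 0.6195 -0.1681]]
[143.3 212.8] [136 205  16  16 205] [[0.5807 0.2577]]
[145.9 233.9] [139 227  15  15 163] [[0.5291 0.2481]]
[144.7 256.9] [136 248  18  18 252] [[0.4731 0.2477]]
[312.9 269. ] [307 261  11  16  84] [[ 0.4548 -0.1621]]
```

View pics/c6.png

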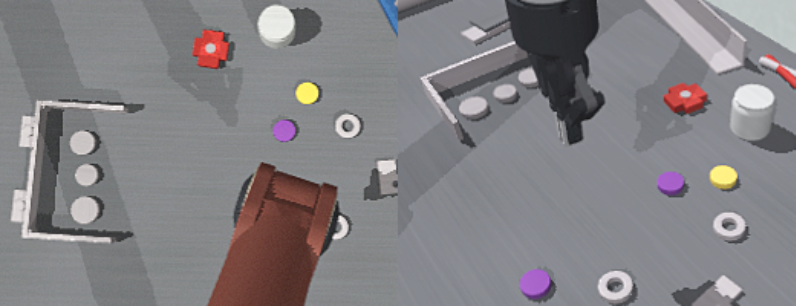

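All three slugs lie flat inside the frame, at (143,213), (146,234) and (145,257) in the top view. They sit more than 30 mm past the mouth, and everything else I can see is where it was.

```bash
python3 -c "
from rig import ticket
print(ticket.sign_off())"
```

```text
the job is handed in; nothing more can be done
None
```

I pushed all three slugs into the scrap frame with closed fingers; they lie flat and wholly inside, nothing else visibly moved, and I handed the job in at about 19 s.

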